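# Close, set and start the microcentrifuge

### The job

Start the loaded microcentrifuge using your fingertips only: push its open lid fully shut, and push the pointer of the speed selector clockwise, click by click, from wherever it stands until it rests in the fifth speed mark after the long stop mark, never running past that mark. Only when the lid is shut and the speed is set, press the start key fully down for a moment and let it spring back. Work gently, never pinch or force the selector or the lid, and leave the bottles and other things on the bench where they are.

Things in the scene. Friction and masses are not known exactly. Their poses are not given: they have to be found in the camera images.
- centrifuge: White microcentrifuge, 250 (x) x 190 (y) mm, fixed to the bench. Origin: centre of its underside; x from its front (towards the robot) to its back, y to its left, z up. Front: level control deck, top 75 mm up, x = -125 to -8, with selector (axis x -75, y +36) and start key (centre x -75, y -60). Rear: rotor bowl, rim 95 mm up, under the lid.
- lid (a joint): Opening angle of the lid, rad: 0 = fully shut, grows as its front edge rises, starts at 1.0 to 1.35, stop at 1.45. The hinge is stiff: the lid stays where it is left and must be pushed all the way down (1 to 1.5 N at its edge), from behind on its outer face at first.
- lid_hinge (a point): Middle of the lid's hinge line (parallel to the centrifuge's y axis), at its x = +118, y = 0, 96 mm above the bench. With the lid shut, its underside lies at this level and its upper face 18 mm higher. Does not move.
- lid_edge (a point): Middle of the free front edge of the lid, on its outer (upper) face, 130 mm from the hinge; moves with the lid; 114 mm above the bench when shut.
- lid_shell: The lid: a flat grey plate 136 x 184 mm, 18 mm thick, with a round clear window 2 mm below its face (solid to touch everywhere); it seats on a slightly soft stop. Origin on the hinge line; its x axis points from the front edge to the hinge, z out of the outer face.
- selector (a joint): Selector angle, rad: 0 = long stop mark, grows clockwise seen from above, one detent click per 0.5236 (30 deg): fifth speed mark = 2.618, seventh and last = 3.665. Starts at or below the second mark (rarely on a crest between clicks). A click takes about 0.07 N m (2.5 N at 30 mm from the axis); past the middle it snaps on by itself into the next click and stays.
- selector_axis (a point): On the selector's vertical axis, at deck level, 75 mm above the bench. At 0 (long, wide stop mark) the pointer points 105 deg to the left of the centrifuge's x axis; each click turns it 30 deg clockwise, over the back, so the fifth mark lies 45 deg to the right of the x axis. White marks on the deck, 43 to 50 mm from the axis.
- pointer_knob: The black selector knob: skirt disc 70 mm across, top 6.5 mm above the deck; on it a round hub (radius 11 mm) and an upright pointer bar 11 mm wide with a white line, out to 40 mm from the axis, top 26 mm above the deck. Origin on the axis at deck level; x along the pointer, z up.
- pointer_tip (a point): Outer end of the pointer bar, 40 mm from the axis, 16 mm above the deck; moves with the selector.
- start_key (a joint): Travel of the start key in m: 0 = up, 0.005 = fully down. It springs back; about 1.2 N starts it, 4 N holds it fully down.
- start_top (a point): Centre of the top of the white start key (28 x 20 mm, the only key on the deck, in a flat black surround), 84 mm above the bench when up.
- bottle_a: Bystander: white sample bottle with white screw cap, 40 mm across, 85 mm high, stands on the bench about 65 mm beyond the right side of the centrifuge. Origin: centre of its underside.
- bottle_b: Bystander: small white sample bottle with a red cap, 36 mm across, 70 mm high, stands on the bench to the right of the centrifuge, nearer the robot. Origin: centre of its underside.
- filter: Bystander: white inline filter disc, 48 mm across, 46 mm high, lies on the bench to the left of the centrifuge's front. Origin: centre of its underside.
- marker: Bystander: felt marker, 16 x 130 x 18 mm, lies on the bench along the left side of the centrifuge. Origin: centre of its underside.
- torch: Bystander: black torch, 37 x 112 x 37 mm, lies at the left of the bench. Origin: centre of its underside.
- tape: Bystander: roll of grey tape, 107 mm across, 48 mm high, lies flat at the right front of the bench. Origin: centre of its underside.
- cap: Bystander: grey screw cap, 64 mm across, 24 mm high, lies at the right of the bench. Origin: centre of its underside.
- wash_bottle: Bystander: wash bottle with bent spout, 70 mm across, 237 mm high, stands at the right rear. Origin: centre of its underside.

How it is judged:
On the way, in this order (a step that is already met when the one before it is completed fails the run):
1. the lid is fully shut and the selector rests in the fifth speed mark (value of joint lid below 0.035 rad and value of joint selector between 2.488 and 2.748 rad), for 0.2 s.
2. the start key is pressed fully down, with the lid shut and the selector in the fifth mark (all of step 1 and value of joint start_key above 0.0038 m), for 0.1 s.
At the end, for the whole second after the job is handed in: the lid is fully shut (within 0.035 rad, some 4 mm at its edge), the selector rests in the fifth speed mark (2.618 rad within 0.13 rad) and the start key has sprung back up (within 1 mm) (all of step 1 and value of joint start_key below 0.001 m and velocity of joint selector below 0.1 rad/s); the robot touches nothing.
It fails at once if the start key is pressed (more than 1.5 mm) while the lid is open or the selector is not in the fifth mark (value of joint start_key above 0.0015 m and (value of joint lid above 0.06 rad or value of joint selector below 2.418 rad or value of joint selector above 2.818 rad)).
It fails at once if the selector is turned past the fifth mark (more than half a click beyond it) (value of joint selector above 2.88 rad).
It fails at once if the selector is pinched or forced (more than 12 N between the fingers and its knob) (contact force between the fingers and pointer_knob above 12 N).
It fails at once if the lid is pinched or forced (more than 60 N between the fingers and the lid) (contact force between the fingers and lid_shell above 60 N).
It fails at once if a bystander is knocked, lifted or carried (moved more than 15 mm) (distance of any of bottle_a, bottle_b, filter, marker, torch, tape, cap, wash_bottle from where it was at the start of the episode above 0.015 m).
It also fails if it takes over 61 s, if anything falls off the work surface, if the arm or the gripper's body presses on something with over 40 N, if the wrist force passes 120 N, or if a joint passes its speed limit or range.

### The arm

A 6-joint arm with a two-finger parallel gripper is mounted at the origin on a cart in front of the work surface, level with it; the furniture and walls round the work are solid. World frame = base frame: x ahead of the robot, y to its left, z up, the work surface at z = 0. Lengths are in m, angles in rad, forces in N, time in s.
With the tool pointing down it reaches from about 0.35 to 0.775 m from the base axis. Payload 7.3 kg.
Tool frame: the origin (TCP) lies at the very end of the fingers, on their centre line; the grasp point (between the pads) lies 19 mm behind it; z points along the fingers, y is the line along which they close (so a half turn about z gives the same grasp; the last joint's range is limited). The gripper opens to 92 mm and grips with 3 to 60 N. Pads are 19 mm wide; open, the fingers measure 130 mm over their backs; the gripper's body (75 mm by 190 mm) begins 47 mm behind the grasp point.
Start: joints at [-1.439, 0.342, 1.524, -0, 1.275, -0.146], TCP at [0.144, -0.505, 0.227] pointing down, gripper open.
Joint ranges: [-2.53, 2.53], [-0.77, 2.02], [0.04, 2.7], [-1, 4.14], [0.28, 2.66], [-3.11, 3.11]. Speed limits (rad/s): [2.57, 2.57, 3.14, 3.14, 3.14, 3.14].

### API

Orientations are given as [roll, pitch, yaw] about the fixed x, y, z axes, in that order (R = Rz(yaw) Ry(pitch) Rx(roll)).
In Python, from cell import robot gives the robot as it stands.
- The arm moves only by the tool apply_moves, never from a script. Its argument "motion" is text: rows parted by semicolons, each of 7 numbers parted by spaces: the opening in per cent of the stroke, from 0 (shut) to 100 (fully open), then the shift along the tool's x, y, z in cm, then the turn, a rotation vector about the tool's x, y, z in rad. A call has 1 to 20 rows; each row shifts and turns the commanded pose from where the row before left it, along the tool's axes as they then stand; what a row does not reach is not made up. A row lasts 1/8 s, in which the tool goes at most 62.5 mm and 10.7 degrees, less where a joint would pass 70% of its speed; a pose out of reach is approached as far as the arm can. A call with a gripper value outside its range is refused whole. The fingers move at their own pace and stop on an object; "force" is the grip in N (left out, the last holds). Time passes only in rows, so rows that do not move let the fingers close. It gives the time, the measured TCP pose, the force, the opening and the grip force at its end, in the units of the state.
- robot.observe(): the state, without advancing time (a new reading comes with each control period).
- robot.read_camera(name): name is "scene" or "top" or "wrist"; returns a dict with "img" (400x640x3 uint8, red, green, blue), "fovy" (degrees; the focal length in pixels is half the picture's height over the tangent of half this angle, whatever the lens; pixels are square), "cx", "cy" (the principal point, pixels), "R" (3x3) and "t" (3): a world point X has camera coordinates R X + t; the wrist camera has in their place "hand_eye" (4x4, takes a point from camera to tool coordinates, whose origin is the TCP and whose axes are the flange's). Camera axes: x right, y down, z forward; pixel columns grow to the right and rows downward; lengths in m; the calibration is good to about 2 mm. A picture is of the moment at which its call begins: read the wrist's pose just before it. There is no depth.
- robot.hand_in(): hands the job in; it is judged then, once.
Trained networks look in a picture, given as the dict that the camera call returned (one of the last four; its "shot" number tells which), for a name from the list of things; names that differ only in an ending like _2 or _b are one class to them, and where a whole thing is asked for, a point or a joint stands for the part that bears it (a point fixed in the world has none). Each returns a list of dicts, best first, with "score" (0 to 1); they miss things now and then, are a little off and sometimes report something else, mostly with a low value. They report only what shows in the picture. A call takes as long as a camera call.
- robot.search_frame(target, picture): "centre" ([x, y, z] in m, in world coordinates, good to about 4 mm: the middle of the surface that is visible of it).
- robot.trace(target, picture): "pixels" (400x640 bool, what is visible of it).
The state is a dict: "time": time; "qpos": joint angles; "qvel": joint speeds; "joint_efforts": joint torques, N m; "tool_pos": TCP position; "tool_rot": TCP orientation; "contact_force": force on the tool from outside, world axes, zero at the start; "torque": the same for the moment, N m; "opening": finger opening in m; "grip_force": force on a finger pad.
Only numpy, scipy, OpenCV 4.12 (cv2) and the standard library are available. Lean on these libraries where they do the work, as an engineer would, in place of code of your own. Each camera call takes 0.05 s, during which the arm holds its last target. There are 200 camera calls.

## Working session

There is one attempt and no reset: what is moved stays moved. The work goes in short steps, Python scripts to look and compute and a tool call to move; the robot and the scene stay as the last step left them, time stands still between calls to the robot, and variables do not carry over. Pictures are saved under pics/ and viewed, at most 10 in all, crops included, and the job is handed in when it is done.

Besides the shell and the picture viewer there is one more tool, called after "Call:" by a JSON object that holds its "method" and its "body", one argument or row to a line. apply_moves: Moves the arm, as the interface text tells. Its arguments: {"type":"object","properties":{"motion":{"type":"string"},"force":{"type":"number"}},"required":["motion"]}

```bash
mkdir -p pics; ls; python3 - <<'E'
from cell import robot
import cv2,numpy as np
s=robot.observe();print({k:np.round(v,3) for k,v in s.items()})
for c in("scene","top"):
    p=robot.read_camera(c);cv2.imwrite(f"pics/{c}0.png",p["img"][:,:,::-1])
    print(c,p["fovy"],p["cx"],p["cy"],np.round(p["R"],4).tolist(),np.round(p["t"],4))
    for n in("centrifuge","lid_shell","pointer_knob","pointer_tip","start_top","lid_edge","lid_hinge","selector_axis"):
        try:
            print(n,[(np.round(d["centre"],4),round(d["score"],2)) for d in robot.search_frame(n,p)[:2]])
        except Exception as e: print(n,e)
E
```

```text
pics
{'time': np.float64(0.0), 'qpos': array([-1.439,  0.343,  1.525,  0.   ,  1.275, -0.146]), 'qvel': array([-0.001, -0.001, -0.003, -0.001,  0.001, -0.   ]), 'joint_efforts': array([-1.0000e-03, -4.3124e+01, -2.4422e+01,  7.2000e-02,  5.6000e-02,
       -0.0000e+00]), 'tool_pos': array([ 0.144, -0.504,  0.226]), 'tool_rot': array([-3.14 , -0.   ,  0.278]), 'contact_force': array([ 0.752, -0.16 , -0.737]), 'torque': array([-0.027,  0.001, -0.032]), 'grip_force': np.float64(0.0), 'opening': np.float64(0.092)}
scene 55.89971058524082 323.59502855092853 204.8982127512608 [[-0.8511, -0.525, -0.0088], [-0.3987, 0.657, -0.6398], [0.3417, -0.541, -0.7685]] [0.4235 0.3099 0.8732]
centrifuge [(array([0.5386, 0.0941, 0.076 ]), 0.78)]
lid_shell [(array([0.6014, 0.1048, 0.2155]), 0.79)]
pointer_knob [(array([0.4677, 0.1139, 0.0845]), 0.83)]
pointer_tip [(array([0.461 , 0.1152, 0.083 ]), 0.86), (array([0.5382, 0.0934, 0.0766]), 0.56)]
start_top [(array([0.4655, 0.0189, 0.0877]), 0.38)]
lid_edge [(array([0.6066, 0.1038, 0.2143]), 0.83)]
lid_hinge [(array([0.5393, 0.0968, 0.0774]), 0.64)]
selector_axis [(array([0.5406, 0.0994, 0.0777]), 0.74)]
top 50.30706787297054 315.3058461132704 201.73846332440343 [[0.2409, -0.9705, 0.0091], [-0.7512, -0.1924, -0.6314], [0.6145, 0.1453, -0.7754]] [-0.1689  0.4685  0.9778]
centrifuge [(array([0.5744, 0.1317, 0.0973]), 0.56), (array([ 0.639 , -0.3291,  0.1836]), 0.39)]
lid_shell [(array([0.6073, 0.1219, 0.2013]), 0.7)]
pointer_knob [(array([0.5724, 0.1339, 0.093 ]), 0.73), (array([0.4674, 0.1261, 0.0818]), 0.65)]
pointer_tip [(array([0.4608, 0.1274, 0.077 ]), 0.76)]
start_top []
lid_edge [(array([0.6106, 0.1202, 0.198 ]), 0.93)]
lid_hinge [(array([0.5703, 0.1373, 0.1005]), 0.97)]
selector_axis [(array([0.5691, 0.1413, 0.0947]), 0.68), (array([0.6098, 0.124 , 0.1983]), 0.5)]
```

View pics/scene0.png

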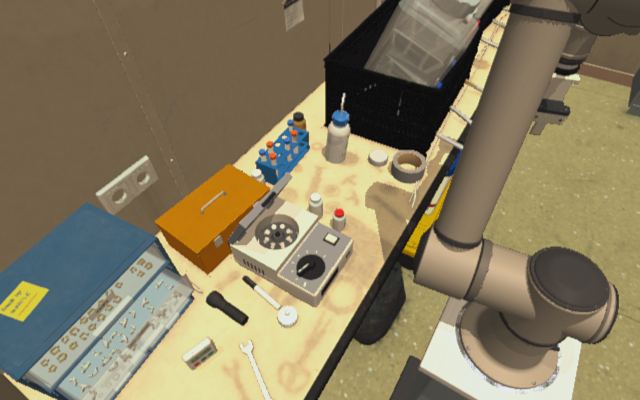

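View pics/top0.png

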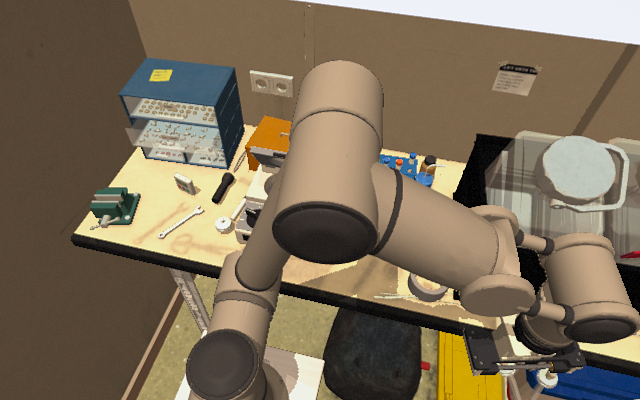

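The scene shows the knob around (310,267), the key at (331,239), and the lid open with a toolbox behind it. The top view is blocked by the arm. I'll enlarge the scene crop.

```bash
python3 - <<'E'
import cv2
i=cv2.imread("pics/scene0.png")[165:310,220:365]
cv2.imwrite("pics/c0.png",cv2.resize(i,None,fx=4,fy=4,interpolation=cv2.INTER_CUBIC))
E
```

```text
(no output)
```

View pics/c0.png

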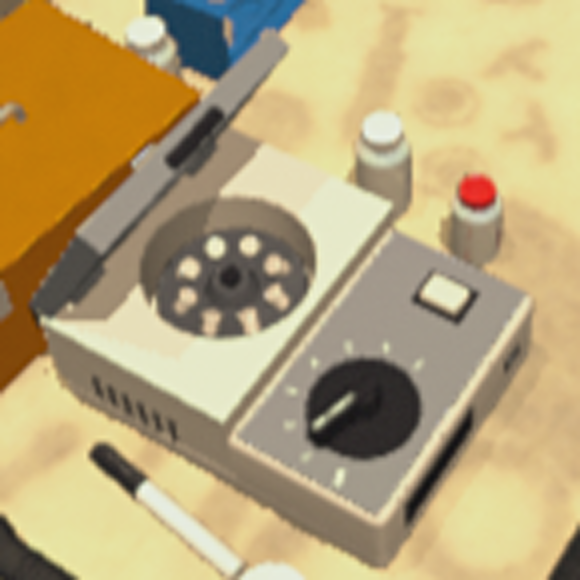

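Crop: deck with knob centre at (362,408), stop mark (340,478), marks running round to the 7th at (418,370), key (447,293), lid end corners (285,40)–(40,310). I'll fit the pose now.

```bash
cat > h.py <<'E'
import numpy as np
from scipy.optimize import least_squares
R=np.array([[-0.8511,-0.525,-0.0088],[-0.3987,0.657,-0.6398],[0.3417,-0.541,-0.7685]]);t=np.array([.4235,.3099,.8732])
f=200/np.tan(np.radians(55.89971)/2);c=np.array([323.595,204.898])
def proj(X):
    q=np.atleast_2d(X)@R.T+t
    return f*q[:,:2]/q[:,2:]+c
def W(p,X):
    X=np.atleast_2d(X);cs,sn=np.cos(p[2]),np.sin(p[2])
    return X@np.array([[cs,sn,0],[-sn,cs,0],[0,0,1]])+[p[0],p[1],0]
E
python3 - <<'E'
from h import *
px=[(362,408),(447,293),(393,203),(222,422),(45,320)]
M=[(-.075,.036,.0815),(-.075,-.06,.084),(-.006,-.095,.095),(-.006,.095,.095),(.125,.095,.095)]
for k,(u,v) in enumerate([(340,478),(305,457),(290,420),(292,390),(315,358),(349,345),(386,347),(418,370)]):
    a=np.radians(105-30*k);M.append((-.075+.0465*np.cos(a),.036+.0465*np.sin(a),.075));px.append((u,v))
px=np.array(px)/4+[220,165];M=np.array(M)
r=least_squares(lambda p:(proj(W(p,M))-px).ravel(),[.54,.09,0.2])
print(r.x,np.round((proj(W(r.x,M))-px),1).tolist());p=r.x
# lid corners outer/inner guess: print projected lid corners for angles
for a in(1.0,1.1,1.2,1.3):
    P=[(.118-.13*np.cos(a)-h*np.sin(a)*-1*-1*-1 if 0 else .118-.13*np.cos(a)+h*np.sin(a),y,.096+.13*np.sin(a)+h*np.cos(a)) for h in(0,.018) for y in(-.092,.092)]
    print(a,np.round((proj(W(p,np.array(P)))-[220,165])*4).tolist())
for s in range(0,65,5):
    a=np.radians(105-s); print(s,np.round((proj(W(p,[(-.075+r_*np.cos(a),.036+r_*np.sin(a),.101) for r_ in(.012,.038)]))-[220,165])*4).tolist())
E
```

```text
[ 0.53616564  0.07655045 -0.00996818] [[0.8, -0.5], [0.4, -0.3], [-1.5, -0.9], [-2.6, -1.9], [-0.6, -1.0], [0.2, -0.0], [0.5, 0.4], [-0.0, 1.7], [0.4, 0.5], [0.2, 1.4], [0.4, 0.7], [0.8, 0.5], [1.0, -0.9]]
1.0 [[306.0, 54.0], [114.0, 262.0], [285.0, 34.0], [89.0, 239.0]]
1.1 [[291.0, 40.0], [96.0, 246.0], [268.0, 21.0], [71.0, 224.0]]
1.2 [[274.0, 27.0], [77.0, 231.0], [251.0, 9.0], [52.0, 211.0]]
1.3 [[257.0, 14.0], [59.0, 217.0], [234.0, -2.0], [33.0, 198.0]]
0 [[358.0, 406.0], [343.0, 444.0]]
5 [[356.0, 405.0], [338.0, 442.0]]
10 [[354.0, 405.0], [333.0, 440.0]]
15 [[353.0, 404.0], [328.0, 437.0]]
20 [[352.0, 403.0], [323.0, 434.0]]
25 [[350.0, 402.0], [319.0, 431.0]]
30 [[349.0, 401.0], [315.0, 428.0]]
35 [[348.0, 400.0], [312.0, 424.0]]
40 [[347.0, 399.0], [309.0, 420.0]]
45 [[346.0, 397.0], [306.0, 415.0]]
50 [[345.0, 396.0], [304.0, 411.0]]
55 [[345.0, 394.0], [302.0, 406.0]]
60 [[344.0, 393.0], [301.0, 402.0]]
```

Call:
{"method": "apply_moves", "body": {
  "motion": "0 0 0 -5 0 0 0.139;0 0 0 -5 0 0 0.139;0 0 0 -5 0 0 0;0 3.8 -1.9 0 0 0 0;0 3.8 -1.9 0 0 0 0;0 3.8 -1.9 0 0 0 0;0 3.8 -1.9 0 0 0 0;0 3.8 -1.9 0 0 0 0;0 3.8 -1.9 0 0 0 0;0 3.8 -1.9 0 0 0 0;0 3.8 -1.9 0 0 0 0;0 0 -4.4 0 0 0 0;0 0 -4.4 0 0 0 0;0 0 -4.4 0 0 0 0;0 0 -4.4 0 0 0 0;0 0 -4.4 0 0 0 0;0 0 -4.4 0 0 0 0;0 0 -4.4 0 0 0 0;0 0 -4.4 0 0 0 0;0 0 0 0 0 0 0"
}}

```text
time: 3.4
tool_pos: [0.4478, 0.0014, 0.377]
tool_rot: [-3.141, -0.001, 0.004]
contact_force: [0.5, -0.3, -0.6]
opening: 0.0008
grip_force: 0.0
```

```bash
python3 - <<'E'
from cell import robot
import cv2,numpy as np
s=robot.observe();p=robot.read_camera("wrist")
print(s["tool_pos"],s["tool_rot"],np.round(p["hand_eye"],4).tolist(),p["fovy"],p["cx"],p["cy"])
cv2.imwrite("pics/w0.png",p["img"][:,:,::-1])
for n in("pointer_tip","lid_edge","start_top","pointer_knob","lid_shell"):
    print(n,[(np.round(d["centre"],4),round(d["score"],2)) for d in robot.search_frame(n,p)[:2]])
E
```

```text
[0.44783431 0.00138389 0.37702411] [-3.14127855e+00 -6.66394080e-04  4.06649395e-03] [[0.0005, -0.9515, -0.3077, 0.0836], [1.0, 0.0003, 0.0007, -0.0005], [-0.0006, -0.3077, 0.9515, -0.1584], [0.0, 0.0, 0.0, 1.0]] 67.18606158411914 319.24263498389496 198.87188557237855
pointer_tip [(array([0.4742, 0.1115, 0.084 ]), 0.66), (array([0.5624, 0.0771, 0.0864]), 0.44)]
lid_edge [(array([0.606 , 0.0809, 0.211 ]), 0.87), (array([0.5601, 0.0764, 0.0845]), 0.74)]
start_top [(array([0.4654, 0.0143, 0.0826]), 0.64)]
pointer_knob [(array([0.4697, 0.1054, 0.0838]), 0.69), (array([0.6108, 0.0765, 0.2094]), 0.5)]
lid_shell [(array([0.6083, 0.077 , 0.2159]), 0.65), (array([0.4666, 0.0133, 0.0824]), 0.49)]
```

View pics/w0.png

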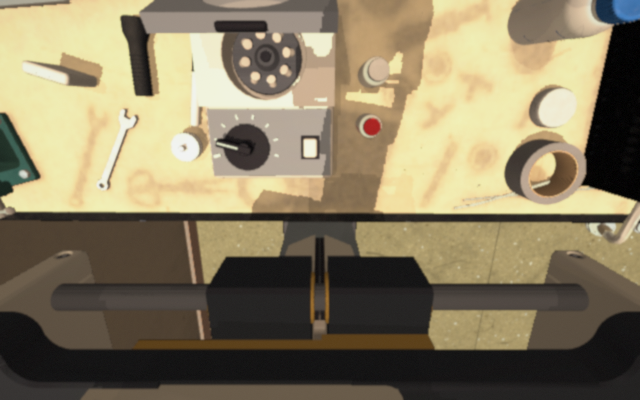

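The wrist view shows the knob at (247,147), key (310,147), pointer to the left (mark 1), and lid edge at (240,22). I'll refine the pose from this view.

```bash
cat >> h.py <<'E'
from scipy.spatial.transform import Rotation as Ro
HE=np.array([[0.0005,-0.9515,-0.3077,0.0836],[1,.0003,.0007,-.0005],[-.0006,-.3077,.9515,-.1584],[0,0,0,1]])
fw=200/np.tan(np.radians(67.18606)/2)
def projw(X,pos,rpy):
    T=np.eye(4);T[:3,:3]=Ro.from_euler("xyz",rpy).as_matrix();T[:3,3]=pos
    C=np.linalg.inv(T@HE);q=np.atleast_2d(X)@C[:3,:3].T+C[:3,3]
    return fw*q[:,:2]/q[:,2:]+[319.243,198.872]
E
python3 - <<'E'
from h import *
import cv2
pos=[.44783,.00138,.37702];rpy=[-3.141279,-.000666,.004066]
i=cv2.imread("pics/w0.png")
g=cv2.cvtColor(i,cv2.COLOR_BGR2GRAY)
k=(g[130:165,297:325]>200).astype(np.uint8);m=cv2.moments(k,True);key=(297+m["m10"]/m["m00"],130+m["m01"]/m["m00"])
k=(g[118:178,215:285]<70).astype(np.uint8);n,l,st,ce=cv2.connectedComponentsWithStats(k);b=1+st[1:,4].argmax();print(key,st[b]+[215,118,0,0,0])
M=[(-.075,-.06,.084),(-.075,.071,.079),(-.075,.001,.079),(-.110,.036,.079)]
s=st[b];x0,y0=215+s[0],118+s[1]
for p in([.536,.0765,-.01],[.54,.074,-.01]):print(np.round(projw(W(p,M),pos,rpy),1).tolist())
c=i[95:185,200:345];c=cv2.resize(c,None,fx=5,fy=5,interpolation=cv2.INTER_CUBIC)
p=[.538,.0755,0]
P=[(-.075,.036,.1),(-.125,.095,.075),(-.125,-.095,.075)]+[(-.075+.0465*np.cos(a),.036+.0465*np.sin(a),.075) for a in np.radians(105-30*np.arange(8))]
for u in (projw(W(p,P),pos,rpy)-[200,95])*5+2: cv2.circle(c,tuple(int(v) for v in u),4,(0,0,255),1)
cv2.imwrite("pics/c1.png",c)
E
```

```text
(309.5, 147.5809523809524) [ 218  125   51   44 1516]
[[308.9, 151.4], [222.4, 149.6], [268.7, 150.3], [246.9, 172.6]]
[[310.5, 148.7], [223.8, 147.0], [270.2, 147.6], [248.4, 170.0]]
```

View pics/c1.png

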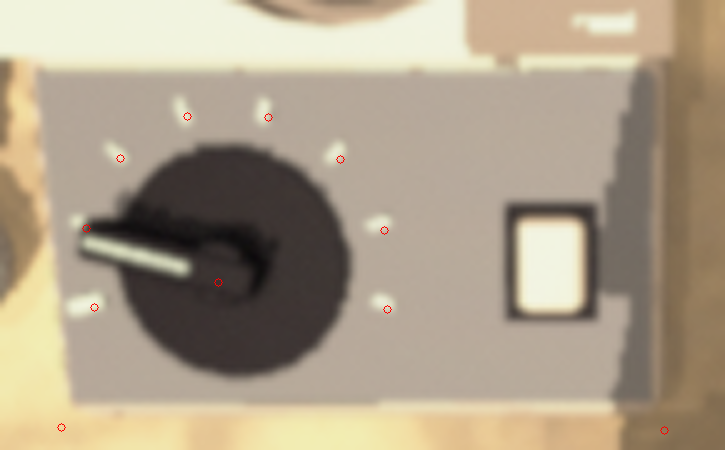

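```bash
python3 - <<'E'
from h import *
for u in((270,189),(220,237)):   # toolbox top front corners
    for z in(.1,.13,.16,.2):
        d=R.T@np.array([(u[0]-c[0])/f,(u[1]-c[1])/f,1]);o=-R.T@t;print(u,z,np.round(o+d*(z-o[2])/d[2],3))
E
```

```text
(270, 189) 0.1 [ 0.686 -0.025  0.1  ]
(270, 189) 0.13 [ 0.667 -0.005  0.13 ]
(270, 189) 0.16 [0.648 0.015 0.16 ]
(270, 189) 0.2 [0.622 0.042 0.2  ]
(220, 237) 0.1 [0.696 0.17  0.1  ]
(220, 237) 0.13 [0.676 0.183 0.13 ]
(220, 237) 0.16 [0.656 0.195 0.16 ]
(220, 237) 0.2 [0.63  0.212 0.2  ]
```

Call:
{"method": "apply_moves", "body": {
  "motion": "0 4 -1.5 0 0 0 0;0 4 -1.5 0 0 0 0;0 4 -1.5 0 0 0 0;0 4 -1.5 0 0 0 0;0 3.7 -1.5 0 0 0 0;0 0 0 4 0 0 0;0 0 0 4 0 0 0;0 0 0 0 0 0 0"
}}

```text
time: 4.7
tool_pos: [0.6438, 0.073, 0.2929]
tool_rot: [3.141, 0.008, -0.002]
contact_force: [0.3, 0.0, 0.3]
opening: 0.0003
grip_force: 0.0
```

Call:
{"method": "apply_moves", "body": {
  "motion": "0 0 0 3.1 0 0 0;0 0 0 3.1 0 0 0;0 0 0 3.0 0 0 0;0 0 0 0 0 0 0;0 -0.7 0 0 0 0 0;0 -0.7 0 0 0 0 0;0 0 0 0 0 0 0"
}}

```text
time: 5.58
tool_pos: [0.631, 0.0741, 0.2062]
tool_rot: [3.141, -0.002, -0.0]
contact_force: [0.1, -0.7, 0.1]
opening: 0.0001
grip_force: 0.0
```

Call:
{"method": "apply_moves", "body": {
  "motion": "0 -0.46 0 0.4 0 0 0;0 -0.77 0 0.37 0 0 0;0 -0.77 0 0.37 0 0 0;0 -0.7 0 0.47 0 0 0;0 -0.7 0 0.47 0 0 0;0 -0.63 0 0.57 0 0 0;0 -0.63 0 0.57 0 0 0;0 -0.54 0 0.66 0 0 0;0 -0.54 0 0.66 0 0 0;0 0 0 0 0 0 0"
}}

```text
time: 6.82
tool_pos: [0.5729, 0.0741, 0.1586]
tool_rot: [3.142, 0.002, -0.0]
contact_force: [-0.4, 0.0, 0.1]
opening: 0.0001
grip_force: 0.0
```

Call:
{"method": "apply_moves", "body": {
  "motion": "0 -0.43 0 0.73 0 0 0;0 -0.43 0 0.73 0 0 0;0 -0.32 0 0.8 0 0 0;0 -0.32 0 0.8 0 0 0;0 -0.2 0 0.7 0 0 0;0 -0.2 0 0.6 0 0 0;0 0 0 0.2 0 0 0;0 0 0 0 0 0 0;0 0 0 0 0 0 0"
}}

```text
time: 7.95
tool_pos: [0.5542, 0.074, 0.1142]
tool_rot: [3.141, 0.001, -0.0]
contact_force: [-3.6, -0.8, 5.6]
opening: 0.0005
grip_force: 2.9
```

```bash
python3 - <<'E'
from cell import robot
import cv2,numpy as np
p=robot.read_camera("scene")
i=p["img"][150:320,210:380,::-1]
cv2.imwrite("pics/c2.png",cv2.resize(i,None,fx=3,fy=3,interpolation=cv2.INTER_CUBIC))
E
```

```text
(no output)
```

View pics/c2.png

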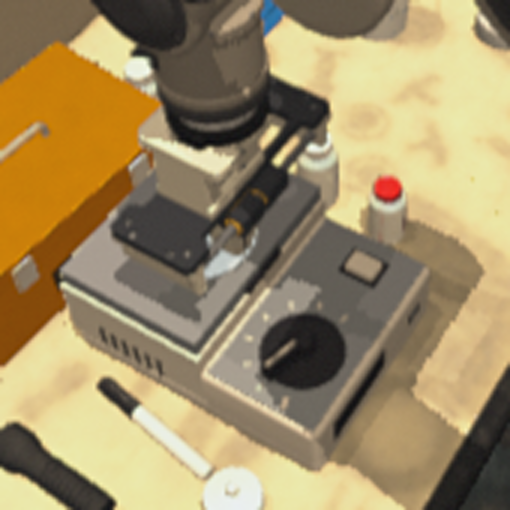

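The lid looks flat and shut. I'll press a bit harder to seat it.

Call:
{"method": "apply_moves", "body": {
  "motion": "0 0 0 0.2 0 0 0;0 0 0 0.2 0 0 0;0 0 0 0 0 0 0;0 0 0 0 0 0 0"
}}

```text
time: 8.5
tool_pos: [0.5544, 0.0741, 0.1137]
tool_rot: [3.141, -0.002, 0.0]
contact_force: [-12.3, -0.4, 31.3]
opening: 0.0006
grip_force: 15.6
```

Call:
{"method": "apply_moves", "body": {
  "motion": "0 0 0 -2 0 0 0;0 0 0 -3.6 0 0 0;0 0 0 -3 0 0 0;0 -2.7 -1.9 0 0 0 0;0 -2.7 -1.9 0 0 0 0;0 -2.7 -1.9 0 0 0 0;0 -2.7 -1.9 0 0 0 0;0 0 0 0 0 0 0"
}}

```text
time: 9.5
tool_pos: [0.4452, 0.151, 0.1959]
tool_rot: [-3.142, 0.0, 0.002]
contact_force: [0.2, -0.4, 0.3]
opening: 0.0005
grip_force: 0.0
```

Call:
{"method": "apply_moves", "body": {
  "motion": "0 0 0 0 0 0 -0.18;0 0 0 0 0 0 -0.18;0 0 0 0 0 0 -0.18;0 0 0 0 0 0 -0.18;0 0 0 0 0 0 -0.18;0 0 0 0 0 0 -0.18;0 0 0 0 0 0 -0.18;0 0 0 0 0 0 -0.18;0 0 0 0 0 0 -0.18;0 0 0 0 0 0 -0.18;0 0 0 0 0 0 -0.18;0 0 0 0 0 0 -0.18;0 0 0 0 0 0 -0.18;0 0 0 0 0 0 -0.18;0 0 0 0 0 0 -0.18;0 0 0 0 0 0 -0.18;0 0 0 0 0 0 0"
}}

```text
time: 11.62
tool_pos: [0.4474, 0.1496, 0.1957]
tool_rot: [-3.142, 0.0, 2.878]
contact_force: [0.4, -0.8, 0.1]
opening: 0.0002
grip_force: 0.0
```

```bash
cat > k.py <<'E'
from h import *
from cell import robot
# goals: (pointer angle deg, gap mm) -> TCP pose; prints tool-axis row from the previous one
A=np.array([.464,.1128])
def pose(th,gap,z=.090,r=.032):
    a=np.radians(th);e=np.array([np.cos(a),np.sin(a)]);cw=np.array([np.sin(a),-np.cos(a)])
    return np.r_[A+r*e-(.015+gap/1000)*cw,z],np.radians(th+90)
def rows(goals,start=None):
    s=robot.observe();p,y=(s["tool_pos"],s["tool_rot"][2]) if start is None else start
    for g in goals:
        q,yn=pose(*g);d=q-p
        t=np.array([np.cos(y)*d[0]+np.sin(y)*d[1],np.sin(y)*d[0]-np.cos(y)*d[1],-d[2]])*100
        dy=(yn-y+np.pi)%(2*np.pi)-np.pi
        print(g,np.round(q,4),"row",np.round(t,2),round(-dy,3));p,y=q,yn
E
python3 - <<'E'
from k import *
s=robot.observe();print(s["tool_pos"],s["tool_rot"],s["qpos"])
rows([(75,12)]+[(75-5*k,0) for k in range(0,24)])
E
```

```text
[0.44744711 0.14963034 0.19566443] [-3.14155316e+00  4.95029012e-04  2.87761545e+00] [ 1.60233990e-01  2.74647615e-01  1.71352036e+00 -2.62316210e-04
  1.15298979e+00 -1.14647874e+00]
(75, 12) [0.4462 0.1507 0.09  ] row [ 0.15  0.07 10.57] -0.002
(75, 0) [0.4578 0.1476 0.09  ] row [-1.2  0.  -0. ] -0.0
(70, 0) [0.4608 0.148  0.09  ] row [-0.28  0.12 -0.  ] 0.087
(65, 0) [0.4639 0.1481 0.09  ] row [-0.28  0.12 -0.  ] 0.087
(60, 0) [0.467 0.148 0.09 ] row [-0.28  0.12 -0.  ] 0.087
(55, 0) [0.4701 0.1476 0.09  ] row [-0.28  0.12 -0.  ] 0.087
(50, 0) [0.4731 0.147  0.09  ] row [-0.28  0.12 -0.  ] 0.087
(45, 0) [0.476 0.146 0.09 ] row [-0.28  0.12 -0.  ] 0.087
(40, 0) [0.4789 0.1449 0.09  ] row [-0.28  0.12 -0.  ] 0.087
(35, 0) [0.4816 0.1434 0.09  ] row [-0.28  0.12 -0.  ] 0.087
(30, 0) [0.4842 0.1418 0.09  ] row [-0.28  0.12 -0.  ] 0.087
(25, 0) [0.4867 0.1399 0.09  ] row [-0.28  0.12 -0.  ] 0.087
(20, 0) [0.4889 0.1378 0.09  ] row [-0.28  0.12 -0.  ] 0.087
(15, 0) [0.491  0.1356 0.09  ] row [-0.28  0.12 -0.  ] 0.087
(10, 0) [0.4929 0.1331 0.09  ] row [-0.28  0.12 -0.  ] 0.087
(5, 0) [0.4946 0.1305 0.09  ] row [-0.28  0.12 -0.  ] 0.087
(0, 0) [0.496  0.1278 0.09  ] row [-0.28  0.12 -0.  ] 0.087
(-5, 0) [0.4972 0.125  0.09  ] row [-0.28  0.12 -0.  ] 0.087
(-10, 0) [0.4981 0.122  0.09  ] row [-0.28  0.12 -0.  ] 0.087
(-15, 0) [0.4988 0.119  0.09  ] row [-0.28  0.12 -0.  ] 0.087
(-20, 0) [0.4992 0.116  0.09  ] row [-0.28  0.12 -0.  ] 0.087
(-25, 0) [0.4993 0.1129 0.09  ] row [-0.28  0.12 -0.  ] 0.087
(-30, 0) [0.4992 0.1098 0.09  ] row [-0.28  0.12 -0.  ] 0.087
(-35, 0) [0.4988 0.1067 0.09  ] row [-0.28  0.12 -0.  ] 0.087
(-40, 0) [0.4982 0.1037 0.09  ] row [-0.28  0.12 -0.  ] 0.087
```

Call:
{"method": "apply_moves", "body": {
  "motion": "0 0.15 0.07 3 0 0 0;0 0 0 3 0 0 0;0 0 0 3 0 0 0;0 0 0 1.5 0 0 0;0 0 0 0 0 0 0"
}}

```text
time: 12.25
tool_pos: [0.4451, 0.1508, 0.0898]
tool_rot: [-3.14, -0.002, 2.876]
contact_force: [-1.6, 0.2, -0.0]
opening: 0.0005
grip_force: 0.0
```

Call:
{"method": "apply_moves", "body": {
  "motion": "0 -0.4 0 0 0 0 0;0 -0.4 0 0 0 0 0;0 -0.4 0 0 0 0 0;0 -0.14 0.06 0 0 0 0.044;0 -0.14 0.06 0 0 0 0.044;0 0 0 0 0 0 0"
}}

```text
time: 13.0
tool_pos: [0.4601, 0.1485, 0.0909]
tool_rot: [3.141, -0.0, 2.792]
contact_force: [-1.3, 2.3, 1.2]
opening: 0.0003
grip_force: 0.9
```

Call:
{"method": "apply_moves", "body": {
  "motion": "0 -0.14 0.06 0 0 0 0.044;0 -0.14 0.06 0 0 0 0.044;0 -0.14 0.06 0 0 0 0.044;0 -0.14 0.06 0 0 0 0.044;0 -0.14 0.06 0 0 0 0.044;0 -0.14 0.06 0 0 0 0.044;0 0 0 0 0 0 0"
}}

```text
time: 13.88
tool_pos: [0.4695, 0.1477, 0.0908]
tool_rot: [3.141, 0.001, 2.529]
contact_force: [-0.5, 0.4, 0.8]
opening: 0.0003
grip_force: 0.0
```

```bash
python3 - <<'E'
from cell import robot
import cv2,numpy as np
s=robot.observe();print(s["tool_pos"],s["tool_rot"])
p=robot.read_camera("scene");q=robot.read_camera("wrist")
i=cv2.resize(p["img"][205:305,260:360,::-1],None,fx=4,fy=4,interpolation=cv2.INTER_CUBIC)
cv2.imwrite("pics/c3.png",np.hstack([i,cv2.resize(q["img"][:320,160:480,::-1],(400,400))]))
E
```

```text
[0.46954563 0.14774194 0.09082669] [3.14132705e+00 6.66718268e-04 2.52875843e+00]
```

View pics/c3.png

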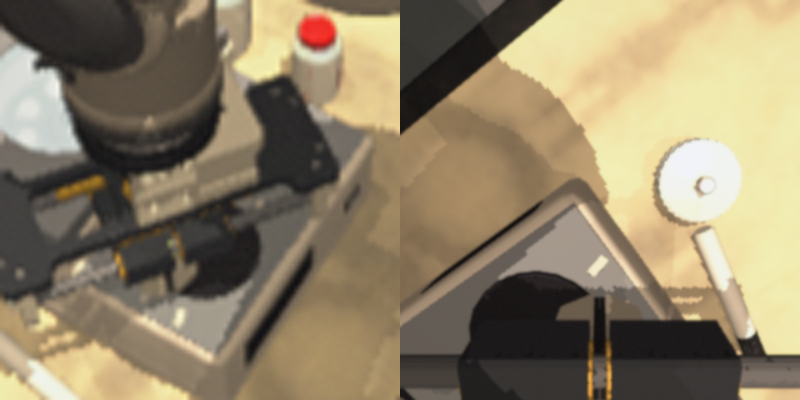

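Finger force dropped back to about 0, consistent with the first click snapping over; the pointer itself is hidden. I'll do the second click.

Call:
{"method": "apply_moves", "body": {
  "motion": "0 -0.14 0.06 0 0 0 0.044;0 -0.14 0.06 0 0 0 0.044;0 -0.14 0.06 0 0 0 0.044;0 -0.14 0.06 0 0 0 0.044;0 -0.14 0.06 0 0 0 0.044;0 -0.14 0.06 0 0 0 0.044;0 -0.14 0.06 0 0 0 0.044;0 0 0 0 0 0 0"
}}

```text
time: 14.98
tool_pos: [0.4792, 0.1445, 0.0908]
tool_rot: [3.141, -0.0, 2.221]
contact_force: [-0.9, 1.8, -0.2]
opening: 0.0002
grip_force: 0.7
```

Call:
{"method": "apply_moves", "body": {
  "motion": "0 -0.14 0.06 0 0 0 0.044;0 -0.14 0.06 0 0 0 0.044;0 -0.14 0.06 0 0 0 0.044;0 -0.14 0.06 0 0 0 0.044;0 -0.14 0.06 0 0 0 0.044;0 0 0 0 0 0 0"
}}

```text
time: 15.72
tool_pos: [0.4855, 0.1398, 0.0907]
tool_rot: [-3.141, 0.0, 2.001]
contact_force: [-0.1, -0.1, 1.2]
opening: 0.0007
grip_force: 0.0
```

Call:
{"method": "apply_moves", "body": {
  "motion": "0 1 0 0 0 0 0;0 0 0 -3 0 0 0;0 0 0 -4 0 0 -0.163;0 0 0 -3 0 0 -0.163;0 0 0 -2 0 0 -0.163;0 0 0 0 0 0 -0.163;0 0 0 0 0 0 -0.163;0 0 0 0 0 0 -0.163;0 0 0 0 0 0 -0.163;0 0 0 0 0 0 0;0 0 0 0 0 0 0"
}}

```text
time: 17.1
tool_pos: [0.4811, 0.1494, 0.2107]
tool_rot: [-3.142, -0.0, 3.138]
contact_force: [0.7, 0.9, 0.0]
opening: 0.0001
grip_force: 0.0
```

```bash
python3 - <<'E'
from k import *
import cv2
s=robot.observe();print(s["tool_pos"],s["tool_rot"])
p=robot.read_camera("scene");q=robot.read_camera("wrist")
print([(np.round(d["centre"],4),round(d["score"],2)) for d in robot.search_frame("pointer_tip",p)[:2]])
i=cv2.resize(p["img"][205:305,260:360,::-1],None,fx=4,fy=4,interpolation=cv2.INTER_CUBIC)
cv2.imwrite("pics/c4.png",np.hstack([i,cv2.resize(q["img"][:,:,::-1],None,fx=.625,fy=.625)[:0] if 0 else cv2.resize(q["img"][:320,160:480,::-1],(400,400))]))
E
```

```text
[0.48106155 0.14939363 0.21066969] [-3.14154212e+00 -1.08835261e-04  3.13841703e+00]
[(array([0.4616, 0.1172, 0.0824]), 0.61)]
```

View pics/c4.png

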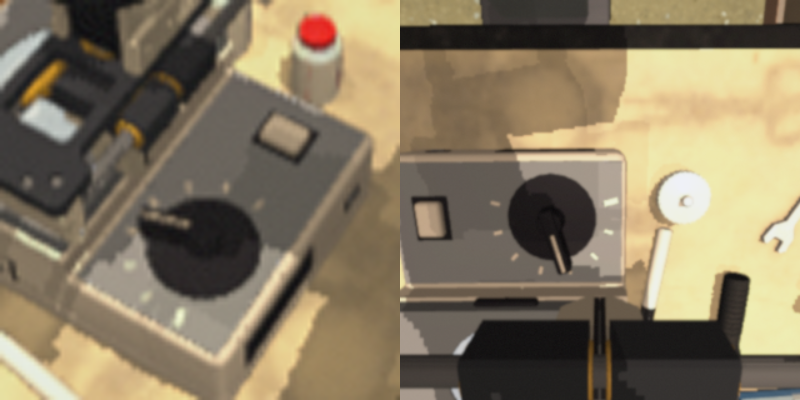

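Right panel: the pointer is at (555,250), on the third mark (15° left of x). The fifth mark is at (515,257). Next I'll push the last two clicks straight to the right (−y), with the fingers' long side parallel to the lid edge.

Call:
{"method": "apply_moves", "body": {
  "motion": "0 -0.74 0.9 3 0 0 0;0 0 0 3 0 0 0;0 0 0 3 0 0 0;0 0 0 3 0 0 0;0 0 -0.3 0 0 0 0;0 0 -0.3 0 0 0 0;0 0 0 0 0 0 0"
}}

```text
time: 18.12
tool_pos: [0.4896, 0.152, 0.0921]
tool_rot: [3.141, 0.003, 3.14]
contact_force: [0.6, -0.5, -0.8]
opening: 0.0004
grip_force: 0.0
```

Call:
{"method": "apply_moves", "body": {
  "motion": "0 0 -0.2 0 0 0 0;0 0 -0.2 0 0 0 0;0 0 0 0 0 0 0"
}}

```text
time: 18.5
tool_pos: [0.4887, 0.148, 0.0909]
tool_rot: [-3.142, 0.0, 3.141]
contact_force: [0.0, -0.2, -0.1]
opening: 0.0002
grip_force: 0.0
```

Call:
{"method": "apply_moves", "body": {
  "motion": "0 0 -0.2 0 0 0 0;0 0 -0.2 0 0 0 0;0 0 0 0 0 0 0"
}}

```text
time: 18.88
tool_pos: [0.4886, 0.1439, 0.0906]
tool_rot: [-3.141, -0.0, 3.141]
contact_force: [0.1, 0.1, -0.0]
opening: 0.0002
grip_force: 0.0
```

Call:
{"method": "apply_moves", "body": {
  "motion": "0 0 -0.2 0 0 0 0;0 0 -0.2 0 0 0 0;0 0 0 0 0 0 0"
}}

```text
time: 19.25
tool_pos: [0.4887, 0.1401, 0.0907]
tool_rot: [3.141, 0.0, 3.141]
contact_force: [0.3, 0.4, 0.7]
opening: 0.0007
grip_force: 0.3
```

Call:
{"method": "apply_moves", "body": {
  "motion": "0 0 -0.2 0 0 0 0;0 0 -0.2 0 0 0 0;0 0 0 0 0 0 0"
}}

```text
time: 19.62
tool_pos: [0.4891, 0.1361, 0.0909]
tool_rot: [3.142, 0.001, 3.141]
contact_force: [1.8, 1.7, 1.9]
opening: 0.0006
grip_force: 1.2
```

Call:
{"method": "apply_moves", "body": {
  "motion": "0 0 -0.2 0 0 0 0;0 0 -0.1 0 0 0 0;0 0 0 0 0 0 0"
}}

```text
time: 20.0
tool_pos: [0.4889, 0.1329, 0.0908]
tool_rot: [-3.141, 0.0, 3.141]
contact_force: [2.2, 0.9, 2.2]
opening: 0.0006
grip_force: 1.2
```

Call:
{"method": "apply_moves", "body": {
  "motion": "0 0 -0.1 0 0 0 0;0 0 -0.1 0 0 0 0;0 0 0 0 0 0 0"
}}

```text
time: 20.38
tool_pos: [0.4881, 0.1308, 0.0904]
tool_rot: [-3.141, -0.001, 3.141]
contact_force: [-0.5, 0.8, -0.1]
opening: 0.0005
grip_force: 0.1
```

Third click snapped over. Last click: I'll shift outwards for lever, then take small steps.

Call:
{"method": "apply_moves", "body": {
  "motion": "0 -0.4 0 0 0 0 0;0 0 -0.15 0 0 0 0;0 0 -0.15 0 0 0 0;0 0 0 0 0 0 0"
}}

```text
time: 20.88
tool_pos: [0.4925, 0.1279, 0.0906]
tool_rot: [-3.141, -0.0, 3.141]
contact_force: [0.9, 0.4, 0.7]
opening: 0.0007
grip_force: 0.0
```

Call:
{"method": "apply_moves", "body": {
  "motion": "0 0 -0.15 0 0 0 0;0 0 -0.15 0 0 0 0;0 0 0 0 0 0 0"
}}

```text
time: 21.25
tool_pos: [0.4927, 0.1254, 0.0908]
tool_rot: [3.141, 0.0, 3.141]
contact_force: [0.0, 3.9, 0.5]
opening: 0.0006
grip_force: 1.6
```

Call:
{"method": "apply_moves", "body": {
  "motion": "0 0 -0.1 0 0 0 0;0 0 -0.1 0 0 0 0;0 0 0 0 0 0 0"
}}

```text
time: 21.62
tool_pos: [0.4927, 0.1229, 0.0907]
tool_rot: [-3.141, 0.0, 3.141]
contact_force: [0.7, 2.8, 0.3]
opening: 0.0007
grip_force: 1.3
```

Call:
{"method": "apply_moves", "body": {
  "motion": "0 0 -0.1 0 0 0 0;0 0 -0.1 0 0 0 0;0 0 0 0 0 0 0"
}}

```text
time: 22.0
tool_pos: [0.4926, 0.1206, 0.0905]
tool_rot: [-3.141, -0.0, 3.141]
contact_force: [-0.7, 0.6, 0.3]
opening: 0.0005
grip_force: 0.0
```

Call:
{"method": "apply_moves", "body": {
  "motion": "0 0 0.8 0 0 0 0;0 0 0 -3 0 0 0;0 0 0 -4 0 0 0;0 0 0 -4 0 0 0;0 0 0 0 0 0 0;0 0 0 0 0 0 0"
}}

```text
time: 22.75
tool_pos: [0.4921, 0.1293, 0.2]
tool_rot: [-3.141, -0.001, 3.141]
contact_force: [-0.3, -0.2, 0.7]
opening: 0.0002
grip_force: 0.0
```

```bash
python3 - <<'E'
from k import *
import cv2
s=robot.observe();print(s["tool_pos"],s["tool_rot"])
p=robot.read_camera("scene");q=robot.read_camera("wrist")
for n in("start_top","pointer_tip","lid_edge"):
  for c_ in(p,q):print(n,[(np.round(d["centre"],4),round(d["score"],2)) for d in robot.search_frame(n,c_)[:1]])
i=cv2.resize(p["img"][190:290,260:360,::-1],None,fx=4,fy=4,interpolation=cv2.INTER_CUBIC)
cv2.imwrite("pics/c5.png",np.hstack([i,cv2.resize(q["img"][:320,160:480,::-1],(400,400))]))
E
```

```text
[0.49211799 0.12928779 0.19997873] [-3.14134405e+00 -1.10321068e-03  3.14103853e+00]
start_top [(array([0.4642, 0.0176, 0.0887]), 0.47)]
start_top [(array([0.4644, 0.0153, 0.081 ]), 0.89)]
pointer_tip [(array([0.4607, 0.1121, 0.0842]), 0.57)]
pointer_tip [(array([ 0.6344, -0.296 ,  0.0042]), 0.73)]
lid_edge [(array([0.6149, 0.1354, 0.1123]), 0.72)]
lid_edge [(array([0.5391, 0.0257, 0.1156]), 0.64)]
```

View pics/c5.png

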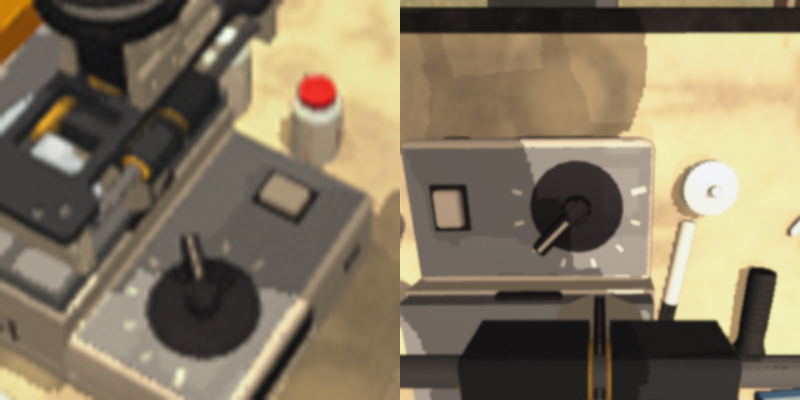

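The pointer now points 45° right of x, on the fifth mark, with only two marks remaining beyond it. The lid is flat. Now I'll press the key.

Call:
{"method": "apply_moves", "body": {
  "motion": "0 0.7 -2.8 0 0 0 0;0 0.7 -2.8 0 0 0 0;0 0.7 -2.8 0 0 0 0;0 0.7 -2.9 0 0 0 0;0 0 0 3 0 0 0;0 0 0 3 0 0 0;0 0 0 3 0 0 0;0 0 0 1 0 0 0;0 0 0 0 0 0 0"
}}

```text
time: 24.28
tool_pos: [0.4645, 0.0161, 0.1006]
tool_rot: [-3.142, -0.001, 3.141]
contact_force: [0.5, -0.1, -0.0]
opening: 0.0005
grip_force: 0.0
```

Call:
{"method": "apply_moves", "body": {
  "motion": "0 0 0 0.4 0 0 0;0 0 0 0.4 0 0 0;0 0 0 0.4 0 0 0;0 0 0 0.4 0 0 0;0 0 0 0 0 0 0;0 0 0 0 0 0 0"
}}

```text
time: 25.02
tool_pos: [0.4646, 0.0161, 0.0847]
tool_rot: [-3.142, -0.0, 3.141]
contact_force: [-0.6, 0.5, 0.2]
opening: 0.0004
grip_force: 0.0
```

Call:
{"method": "apply_moves", "body": {
  "motion": "0 0 0 0.2 0 0 0;0 0 0 0.2 0 0 0;0 0 0 0.1 0 0 0;0 0 0 0.1 0 0 0;0 0 0 0 0 0 0;0 0 0 0 0 0 0"
}}

```text
time: 25.78
tool_pos: [0.4648, 0.0161, 0.0792]
tool_rot: [-3.141, 0.001, 3.141]
contact_force: [-1.0, 0.1, 7.2]
opening: 0.0002
grip_force: 3.8
```

Call:
{"method": "apply_moves", "body": {
  "motion": "0 0 0 0.05 0 0 0;0 0 0 0 0 0 0;0 0 0 0 0 0 0;0 0 0 -0.5 0 0 0;0 0 0 -1 0 0 0;0 0 0 -3 0 0 0;0 0 0 -4 0 0 0;0 0 0 -4 0 0 0;0 0 0 0 0 0 0;0 0 0 0 0 0 0;0 0 0 0 0 0 0"
}}

```text
time: 27.15
tool_pos: [0.4638, 0.0162, 0.202]
tool_rot: [3.141, -0.003, 3.141]
contact_force: [0.2, -0.8, -0.1]
opening: 0.0005
grip_force: 0.0
```

```bash
python3 - <<'E'
from cell import robot
print(robot.observe()["contact_force"]);print(robot.hand_in())
E
```

```text
[ 0.16454426 -0.75489587 -0.10444316]
the job is handed in; nothing more can be done
None
```

I shut the lid, moved the selector to the fifth mark, pressed the start key fully down and lifted clear, then handed the job in at about 27 s; the hand-in reported no verdict.

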